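Clip the spice jar back into its cradle on the sloping rack

ROBOT

A 6-joint arm with a two-finger parallel gripper is mounted at the origin on a cart in front of the work surface, level with it; the furniture and walls round the work are solid. World frame = base frame: x ahead of the robot, y to its left, z up, the work surface at z = 0. Lengths are in m, angles in rad, forces in N, time in s.
With the tool pointing down it reaches from about 0.25 to 0.725 m from the base axis. Payload 4 kg.
Tool frame: the origin (TCP) lies at the very end of the fingers, on their centre line; the grasp point (between the pads) lies 19 mm behind it; z points along the fingers, y is the line along which they close (so a half turn about z gives the same grasp; the last joint's range is limited). The gripper opens to 85 mm and grips with 20 to 120 N. Pads are 22 mm wide; open, the fingers measure 114 mm over their backs; the gripper's body (76 mm by 85 mm) begins 54 mm behind the grasp point. The pads swing forward as they close: fully open they stand 13 mm farther back than shut.
Start: joints at [1.14, 0.241, 0.005, 1.335, 0, 1.571], TCP at [0.209, 0.454, 0.231] pointing down, gripper open.
Joint ranges: [-2.72, 2.72], [-1.05, 1.87], [-1.09, 1.28], [-1.99, 2.15], [-1.42, 1.44], [-3.14, 3.14]. Speed limits (rad/s): [2.79, 2.79, 3.14, 3.14, 3.14, 3.14].

INTERFACE

Orientations are given as a unit quaternion [x, y, z, w].
In Python, from workcell import bot, vision, workorder gives the robot as it stands.
- The arm moves only by the shell command python3 -m creep 'ROWS' [OPENING]. ROWS is JSON, a list of rows, each a list of 2 entries, a list of its own where there are three numbers: the shift along the tool's x, y, z in mm, then the turn, a rotation vector about the tool's x, y, z in rad. In form: [[[dx, dy, dz], [wx, wy, wz]], ...]. A call has 1 to 12 rows; each row shifts and turns the commanded pose from where the row before left it, along the tool's axes as they then stand; what a row does not reach is not made up. A row lasts 1/8 s, in which the tool goes at most 62.5 mm and 10.7 degrees, less where a joint would pass 70% of its speed; a pose out of reach is approached as far as the arm can. A call is refused whole if a number of a shift passes 62.5 or a number of a turn 0.188, either way. A call with a gripper value outside its range is refused whole. OPENING is the finger opening in mm, from 0 to 85.4, set as the call begins (- or left out, the last holds). The fingers move at their own pace and stop on an object; the grip force is fixed at half the most. Time passes only in rows, so rows that do not move let the fingers close. It gives the time, the measured TCP pose, the force, the opening and the grip force at its end, in the units of the state.
- bot.get_obs(): the state, without advancing time (a new reading comes with each control period).
- vision.camera(name): name is "scene" or "side" or "wrist"; returns a dict with "image" (384x512x3 uint8, blue, green, red), "z_map" (384x512 float32, m along the optical axis (not along the pixel's ray), 0 where there is no reading), "K" (3x3 intrinsics, pixels), "rvec" (rotation vector, rad) and "tvec" (3), from world to camera coordinates, as OpenCV has them; the wrist camera has in their place "tool_from_camera" (4x4, takes a point from camera to tool coordinates, whose origin is the TCP and whose axes are the flange's). Camera axes: x right, y down, z forward; pixel columns grow to the right and rows downward; lengths in m; the calibration is good to about 2 mm. A picture is of the moment at which its call begins: read the wrist's pose just before it.
- workorder.job_done(): hands the job in; it is judged then, once.
Trained networks look in a picture, given as the dict that the camera call returned (one of the last four; its "shot" number tells which), for a name from the list of things; names that differ only in an ending like _2 or _b are one class to them, and where a whole thing is asked for, a point or a joint stands for the part that bears it (a point fixed in the world has none). Each returns a list of dicts, best first, with "score" (0 to 1); they miss things now and then, are a little off and sometimes report something else, mostly with a low value. They report only what shows in the picture. A call takes as long as a camera call.
- vision.spot_in(picture, query): "position" ([column, row] in pixels, amid what is visible of it).
- vision.place_of(picture, query): "position" ([column, row] in pixels: a listed point, or the origin of a listed thing).
The state is a dict: "clock": time; "joint_pos": joint angles; "joint_vel": joint speeds; "tau": joint torques, N m; "eef_pos": TCP position; "tool_rot": TCP orientation; "ft_force": force on the tool from outside, world axes, zero at the start; "ft_torque": the same for the moment, N m; "grip_width": finger opening in m; "grasp_force": force on a finger pad.
Only numpy, scipy, OpenCV 4.12 (cv2) and the standard library are available. Lean on these libraries where they do the work, as an engineer would, in place of code of your own. Each camera call takes 0.05 s, during which the arm holds its last target. There are 200 camera calls.

TASK

One spice jar has been left standing on the worktop. Put it back in the empty cradle of the sloping spice rack as its neighbours lie: on its side along the slope, lid at the upper end, foot down against the ledge. Press it home until the pair of spring clips has snapped shut over it and it lies still in its saddles, then let go; leave the other jars in their clips and do not disturb the things standing around.

Things in the scene. Friction and masses are not known exactly. Their poses are not given: they have to be found in the camera images.
- spice_jar_mid (a point): centre (half-way up) of the loose spice jar: clear round jar with a wide ribbed lid, 106 mm tall, 0.08 to 0.16 kg, starting upright on the worktop. 44 to 45 mm across, both the glass body (foot to 75 mm up, then a slight neck) and the lid (85 to 106 mm). z of this frame runs along the jar's axis from foot to lid; the jar is round, so its turn about z does not matter. 53 mm from the foot along z.
- cradle_a_bed: the empty cradle, screwed on the rack's sloping wooden board. Origin on the board where it meets the ledge's inner face, on the cradle's centre line. x runs up the slope (35 degrees), y across to the left, z square out of the board. Home, the jar's axis lies along this x, 31 mm out along z, its foot at x = 0 against the ledge (12 mm thick, 22 mm high). The jar is pushed in square to the board (against z).
- jar_home (a point): where the jar's centre comes to lie in the empty cradle: 53 mm up the slope from the ledge, 31 mm out from the board; axes as the cradle's (x up the slope = foot to lid, z out of the board). The jar then rests on two fixed V saddles, and from 12 mm below this point up to the lid's end its sides are free.
- spring_clips (a point): midway between the two spring clips, 30 mm up the slope; axes as the cradle's. Hinged steel jaws, 20 mm wide along the slope, each with a 6 mm bead 10 mm further out than the jar's axis; 40 mm clear between beads, flared ends 53 mm out from the board, outsides 33 mm from the centre line. They meet the jar 20 mm above home, yield at 12 to 18 N, and snap shut past its widest part.
- lid_saddle (a point): bottom of the fixed V saddle that carries the lid, 95 mm up the slope, 9 mm out from the board; axes as the cradle's. It has no clips and stands no higher than 15 mm out from the board. A like saddle under the clips carries the glass body. The jar may pivot in the grip as its foot end rides on the clips; pushed down over the clips it snaps in. Once home it can be slid along the slope with a few newtons.
- rack: the spice rack, fixed to the worktop: sloping board 126 mm long, 270 mm wide, its upper edge about 90 mm high, lower edge with the ledge towards the robot. Three equal cradles side by side, 86 mm apart; any one may be the empty one. Origin on the worktop under the middle cradle's origin, z up, x level and away from the ledge.
- jar_b_mid (a point): centre of a spice jar of the same size and shape that already lies home in another cradle of the rack; z along its axis towards the lid. Held by its clips.
- jar_c_mid (a point): centre of the other spice jar that already lies home in the rack; z along its axis towards the lid
- timer_mid (a point): bystander: round kitchen timer, 63 mm wide and 58 mm high, standing loose on the worktop; point on its axis 30 mm above its foot
- mug_mid (a point): bystander: mug, 87 mm wide without its handle and 90 mm high, standing loose on the worktop; point on its axis 30 mm above its foot
- glass_mid (a point): bystander: drinking glass, 81 mm wide and 91 mm high, standing loose on the worktop; point on its axis 30 mm above its foot
- garlic_mid (a point): bystander: garlic bulb, about 52 mm wide and high, standing loose on the worktop; point on its axis 30 mm above its foot
- spice_jar: the loose spice jar itself: origin at the centre of its foot, z towards the lid

How it is judged:
At the end, for the whole second after the job is handed in: The loose jar lies at rest in the empty cradle: foot within 7 mm of the ledge, its axis within 4 mm of the cradle's centre line and of its home height above the board (so under both clips) and parallel to the slope within 0.07 rad, lid at the upper end (x of spice_jar in the frame of cradle_a_bed between -0.005 and 0.007 m and y of spice_jar in the frame of cradle_a_bed between -0.004 and 0.004 m and z of spice_jar in the frame of cradle_a_bed between 0.026 and 0.035 m and z of spice_jar_mid in the frame of cradle_a_bed between 0.026 and 0.035 m and angle between the z axis of spice_jar_mid and the x axis of cradle_a_bed, either way round below 0.07 rad and x of spice_jar_mid in the frame of cradle_a_bed above 0.04 m and linear speed of spice_jar below 0.01 m/s and angular speed of spice_jar below 0.1 rad/s); the robot touches nothing.
It fails at once if a jar that was already home in the rack is pulled or pushed out of place (over 12 mm) (distance of any of jar_b_mid, jar_c_mid from where it was at the start of the episode above 0.012 m).
It fails at once if a bystander (timer, mug, glass, garlic) is knocked or shifted by more than 25 mm (distance of any of timer_mid, mug_mid, glass_mid, garlic_mid from where it was at the start of the episode above 0.025 m).
It also fails if it takes over 67 s, if anything falls off the work surface, if the arm or the gripper's body presses on something with over 40 N, if the wrist force passes 120 N, or if a joint passes its speed limit or range.

## Working session

There is one attempt and no reset: what is moved stays moved. The work goes in short steps, Python scripts to look and compute and a shell command to move; the robot and the scene stay as the last step left them, time stands still between calls to the robot, and variables do not carry over. Pictures are saved under pics/ and viewed, at most 10 in all, crops included, and the job is handed in when it is done.

```bash
mkdir -p pics; cat > h.py <<'E'
import numpy as np,cv2
from scipy.spatial.transform import Rotation as R
from workcell import bot,vision,workorder
def pose():
    o=bot.get_obs();T=np.eye(4);T[:3,:3]=R.from_quat(o['tool_rot']).as_matrix();T[:3,3]=o['eef_pos'];return T
def shot(n):
    T=pose();c=vision.camera(n)
    if n=='wrist': c['W']=T@np.array(c['tool_from_camera'])
    else:
        M=np.eye(4);M[:3,:3]=cv2.Rodrigues(np.array(c['rvec'],float))[0];M[:3,3]=np.ravel(c['tvec']);c['W']=np.linalg.inv(M)
    return c
def ray(c,p):
    d=np.linalg.inv(c['K'])@[p[0],p[1],1];return c['W'][:3,3],c['W'][:3,:3]@d
def dep(c,p):
    u,v=int(round(p[0])),int(round(p[1]));z=c['z_map'][max(v-2,0):v+3,max(u-2,0):u+3];z=z[z>0]
    if not len(z): return None
    o,d=ray(c,p);return o+d*np.median(z)
def tri(rs):
    A=np.zeros((3,3));b=np.zeros(3)
    for o,d in rs:
        d=d/np.linalg.norm(d);P=np.eye(3)-np.outer(d,d);A+=P;b+=P@o
    x=np.linalg.solve(A,b);return x,[np.linalg.norm(np.cross(x-o,d/np.linalg.norm(d))) for o,d in rs]
E
python3 - <<'E'
from h import *
np.set_printoptions(precision=3,suppress=True)
print(bot.get_obs())
S={n:shot(n) for n in('scene','side')}
for n in S: print(n,S[n]['W'])
cv2.imwrite('pics/a.png',np.vstack([S['scene']['image'],S['side']['image']])[:, :] if 0 else cv2.resize(np.hstack([S['scene']['image'],S['side']['image']]),(800,300)))
cv2.imwrite('pics/scene.png',S['scene']['image'])
cv2.imwrite('pics/side.png',S['side']['image'])
for q in['spice_jar_mid','spice_jar','cradle_a_bed','jar_home','spring_clips','lid_saddle','rack','jar_b_mid','timer_mid','mug_mid','glass_mid','garlic_mid']:
    r={}
    for n in S:
        r[n]=vision.place_of(S[n],q)[:3]
        for k in r[n]: print(q,n,round(k['score'],2),np.array(k['position']),dep(S[n],k['position']))
    if all(r.values()):print('   TRI',tri([ray(S[n],r[n][0]['position']) for n in S]))
E
```

```text
{'clock': 0.0, 'joint_pos': array([1.14 , 0.241, 0.004, 1.335, 0.   , 1.571]), 'joint_vel': array([-0.002, -0.   , -0.001, -0.001, -0.001,  0.002]), 'tau': array([ -0.001, -37.232,  25.241,   0.017,  -0.   ,   0.   ]), 'eef_pos': array([0.209, 0.454, 0.23 ]), 'tool_rot': array([ 0.214,  0.977, -0.001, -0.   ]), 'ft_force': array([ 0.347, -0.011, -0.291]), 'ft_torque': array([-0.009,  0.003,  0.033]), 'grasp_force': 0.0, 'grip_width': 0.08538060509458424}
scene [[ 0.711 -0.31   0.631 -0.098]
 [-0.703 -0.338  0.626 -0.809]
 [ 0.019 -0.889 -0.458  0.578]
 [ 0.     0.     0.     1.   ]]
side [[ 0.899 -0.306  0.314  0.21 ]
 [-0.438 -0.598  0.671 -0.974]
 [-0.018 -0.74  -0.672  0.955]
 [ 0.     0.     0.     1.   ]]
spice_jar_mid scene 0.75 [288.8 198.6] [ 0.623 -0.201  0.071]
spice_jar_mid scene 0.54 [168.  178.5] [0.448 0.079 0.085]
spice_jar_mid side 0.58 [269.8 216.5] [ 0.621 -0.203  0.07 ]
   TRI (array([ 0.62 , -0.205,  0.073]), [np.float64(0.0007804163341217035), np.float64(0.0007804163341215717)])
spice_jar scene 0.68 [283.5 215.7] [ 0.615 -0.193  0.02 ]
spice_jar side 0.92 [269.9 
[... 1927 characters left out ...]
3.5] [ 0.528 -0.509  0.085]
mug_mid side 0.6 [163.1 173.1] [0.425 0.165 0.027]
   TRI (array([ 0.547, -0.483,  0.033]), [np.float64(0.0013440889947936463), np.float64(0.001344088994793685)])
glass_mid scene 0.7 [320.1 192.7] [ 0.74  -0.212  0.051]
glass_mid scene 0.64 [168.4 176.5] [0.452 0.082 0.089]
glass_mid side 0.71 [313. 208.] [ 0.749 -0.222  0.062]
   TRI (array([ 0.766, -0.195,  0.034]), [np.float64(0.0017478874732988264), np.float64(0.0017478874732989851)])
garlic_mid scene 0.63 [287.6 248.4] [ 0.491 -0.317  0.041]
garlic_mid side 0.53 [243.2 272.7] [ 0.484 -0.32   0.036]
   TRI (array([ 0.48 , -0.328,  0.05 ]), [np.float64(0.0015847322963333074), np.float64(0.0015847322963332396)])
```

View pics/scene.png

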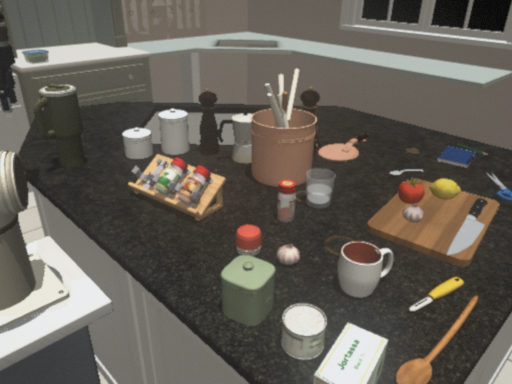

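View pics/side.png

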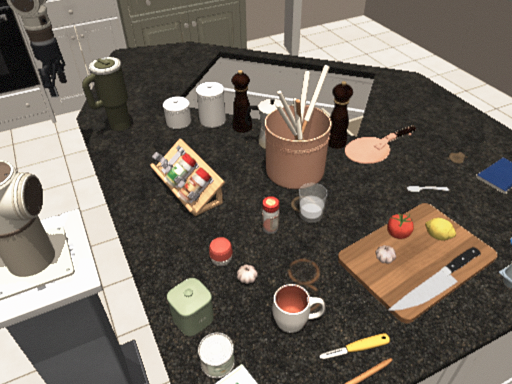

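```bash
cat >> h.py <<'E'
def plan(T1,N,T0=None):
    T0=pose() if T0 is None else T0
    D=np.linalg.inv(T0)@T1;w=R.from_matrix(D[:3,:3]).as_rotvec()/N
    A=sum(R.from_rotvec(w*k).as_matrix() for k in range(N));d=np.linalg.solve(A,D[:3,3])
    P=[(T0[:3,:3]@(sum([R.from_rotvec(w*k).as_matrix() for k in range(n)])@d)+T0[:3,3]) for n in range(1,N+1,max(1,N//5))]
    print('rows',N,'shift mm',np.round(d*1e3,2),'turn',np.round(w,4),'total turn',np.round(w*N,3));print(np.round(P,3))
def tool(G,psi,al,back=0.):
    z=np.array([np.cos(al)*np.cos(psi),np.cos(al)*np.sin(psi),-np.sin(al)]);y=np.array([-np.sin(psi),np.cos(psi),0])
    T=np.eye(4);T[:3,:3]=np.c_[np.cross(y,z),y,z];T[:3,3]=np.array(G)+z*(.019-back);return T
def atz(c,p,z):
    o,d=ray(c,p);return o+d*(z-o[2])/d[2]
E
python3 - <<'E'
from h import *
np.set_printoptions(precision=3,suppress=True)
S={n:shot(n) for n in('scene','side')}
for n in S:
    for q,z in(('spice_jar_mid',.053),('spice_jar',0)):
        print(n,q,[(round(k['score'],2),atz(S[n],k['position'],z)) for k in vision.place_of(S[n],q)[:2]])
    k=vision.spot_in(S[n],'spice_jar');print([(x['score'],x['position'],atz(S[n],x['position'],.053)) for x in k[:2]])
G=np.array([.62,-.2,.064]);psi=np.arctan2(-.2,.62)
T=tool(G,psi,np.radians(30),.13);print(T)
plan(T,24)
E
```

```text
scene spice_jar_mid [(0.79, array([ 0.633, -0.182,  0.053])), (0.65, array([0.499, 0.154, 0.053]))]
scene spice_jar [(0.87, array([ 0.629, -0.178,  0.   ]))]
[(0.79, [288.4, 201.6], array([ 0.635, -0.19 ,  0.053]))]
side spice_jar_mid [(0.6, array([ 0.638, -0.184,  0.053])), (0.26, array([0.407, 0.132, 0.053]))]
side spice_jar [(0.93, array([ 0.632, -0.19 ,  0.   ])), (0.54, array([0.466, 0.253, 0.   ]))]
[(0.66, [267.1, 214.8], array([ 0.625, -0.179,  0.053]))]
[[-0.476  0.307  0.824  0.529]
 [ 0.154  0.952 -0.266 -0.17 ]
 [-0.866  0.    -0.5    0.119]
 [ 0.     0.     0.     1.   ]]
rows 24 shift mm [-17.88 -19.47  15.13] turn [-0.003 -0.044 -0.004] total turn [-0.062 -1.046 -0.108]
[[ 0.217  0.429  0.216]
 [ 0.256  0.327  0.163]
 [ 0.305  0.222  0.124]
 [ 0.361  0.117  0.101]
 [ 0.421  0.011  0.093]
 [ 0.483 -0.094  0.102]]
```

```bash
python3 - <<'E'
from h import *
T=np.eye(4);T=tool([.36,.12,.30],.1,np.radians(65),.019);plan(T,12)
E
```

```text
rows 12 shift mm [-18.8  -25.08  -2.58] turn [-0.0097 -0.0355 -0.0435] total turn [-0.116 -0.426 -0.522]
[[0.215 0.424 0.234]
 [0.232 0.363 0.24 ]
 [0.254 0.305 0.249]
 [0.28  0.249 0.26 ]
 [0.309 0.195 0.274]
 [0.342 0.144 0.291]]
```

```bash
python3 -m creep '[[[-18.8,-25,-2.6],[-0.01,-0.036,-0.044]],[[-18.8,-25,-2.6],[-0.01,-0.036,-0.044]],[[-18.8,-25,-2.6],[-0.01,-0.036,-0.044]],[[-18.8,-25,-2.6],[-0.01,-0.036,-0.044]],[[-18.8,-25,-2.6],[-0.01,-0.036,-0.044]],[[-18.8,-25,-2.6],[-0.01,-0.036,-0.044]],[[-18.8,-25,-2.6],[-0.01,-0.036,-0.044]],[[-18.8,-25,-2.6],[-0.01,-0.036,-0.044]],[[-18.8,-25,-2.6],[-0.01,-0.036,-0.044]],[[-18.8,-25,-2.6],[-0.01,-0.036,-0.044]],[[-18.8,-25,-2.6],[-0.01,-0.036,-0.044]],[[-18.8,-25,-2.6],[-0.01,-0.036,-0.044]]]' 85
python3 - <<'E'
from h import *
np.set_printoptions(precision=3,suppress=True)
print(pose(),bot.get_obs()['joint_pos'])
c=shot('wrist');print(c['tool_from_camera'])
cv2.imwrite('pics/w1.png',c['image']);np.savez('w1.npz',z=c['z_map'],K=c['K'],W=c['W'])
for q in['cradle_a_bed','jar_home','spring_clips','lid_saddle','rack','jar_b_mid']:
    for k in vision.place_of(c,q)[:3]: print(q,round(k['score'],2),np.array(k['position']),dep(c,k['position']))
E
```

```text
clock: 3.2
eef_pos: [0.3609, 0.1205, 0.3011]
tool_rot: [-0.053, 0.974, 0.012, 0.22]
ft_force: [0.7, -0.4, 0.2]
grip_width: 0.0849
grasp_force: 0.0
[[-0.897 -0.108  0.428  0.361]
 [-0.097  0.994  0.047  0.121]
 [-0.43   0.001 -0.903  0.301]
 [ 0.     0.     0.     1.   ]] [ 0.431 -0.368 -0.474  1.04  -0.136  0.293]
[[ 0.    -0.948 -0.318  0.082]
 [ 1.     0.001 -0.     0.   ]
 [ 0.001 -0.318  0.948 -0.143]
 [ 0.     0.     0.     1.   ]]
cradle_a_bed 0.94 [292.9 104.6] [0.425 0.175 0.023]
jar_home 0.73 [296.7 143.7] [0.468 0.186 0.056]
spring_clips 0.85 [297.1 127.2] [0.448 0.183 0.044]
lid_saddle 0.83 [292. 172.] [0.5   0.183 0.08 ]
rack 0.88 [231.5 101.1] [0.422 0.089 0.036]
```

View pics/w1.png

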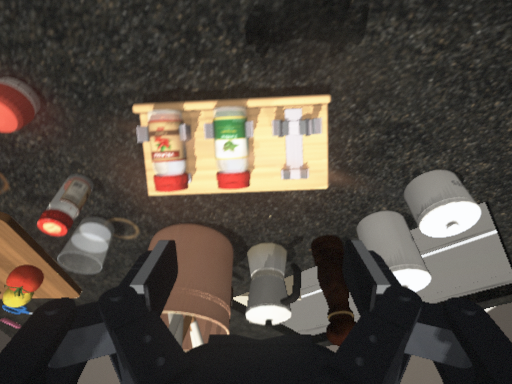

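```bash
cat > rack.py <<'E'
from h import *
np.set_printoptions(precision=4,suppress=True)
f=np.load('w1.npz');z,K,W=f['z'],f['K'],f['W']
v,u=np.mgrid[0:384,0:512];P=np.stack([(u-K[0,2])/K[0,0]*z,(v-K[1,2])/K[1,1]*z,z],-1)@W[:3,:3].T+W[:3,3]
def box(a,b,c,d): return P[c:d,a:b].reshape(-1,3)
B=np.vstack([box(257,268,118,180),box(317,324,118,180),box(194,204,140,178),box(268,316,140,160)])
for _ in range(4):
    m=B.mean(0);n=np.linalg.svd(B-m)[2][2];n*=np.sign(n[2]);r=(B-m)@n;B=B[abs(r)<max(.0015,1.5*np.median(abs(r)))]
print(len(B),r.std(),'n',n,'slope',np.degrees(np.arccos(n[2])),'yaw from n',np.arctan2(-n[1],-n[0]))
# edges: ledge front/top
H=(P-m)@n
for v0 in range(92,114,1): print(v0,*(np.round(H[v0,c]*1e3,0) for c in(200,262,320)), P[v0,262])
E
python3 rack.py
```

```text
851 0.0007652061313859468 n [-0.5063 -0.0873  0.8579] slope 30.915179934197845 yaw from n 0.17080489836621718
92 -15.0 -17.0 -20.0 [0.4219 0.1308 0.0011]
93 -17.0 -19.0 -23.0 [ 0.4239  0.131  -0.    ]
94 -19.0 -18.0 15.0 [0.4247 0.1311 0.0016]
95 -18.0 -21.0 15.0 [ 0.4271  0.1314 -0.0002]
96 -19.0 14.0 16.0 [0.4125 0.1295 0.0313]
97 -18.0 15.0 14.0 [0.4128 0.1295 0.0336]
98 -19.0 17.0 17.0 [0.4132 0.1296 0.0357]
99 13.0 17.0 15.0 [0.4144 0.1297 0.0361]
100 16.0 17.0 15.0 [0.4151 0.1298 0.0374]
101 16.0 17.0 16.0 [0.4164 0.1299 0.0377]
102 18.0 17.0 13.0 [0.4177 0.1301 0.0381]
103 19.0 18.0 2.0 [0.4184 0.1301 0.0395]
104 17.0 16.0 -5.0 [0.4202 0.1304 0.0389]
105 18.0 12.0 -6.0 [0.4232 0.1307 0.036 ]
106 15.0 2.0 -5.0 [0.4294 0.1315 0.0275]
107 17.0 -5.0 -4.0 [0.4336 0.132  0.0227]
108 14.0 -4.0 -4.0 [0.4344 0.1321 0.0241]
109 1.0 -4.0 -5.0 [0.4355 0.1322 0.0249]
110 -3.0 -6.0 -5.0 [0.4376 0.1324 0.024 ]
111 -4.0 -5.0 -5.0 [0.4387 0.1325 0.0249]
112 -4.0 -3.0 -4.0 [0.4385 0.1325 0.028 ]
113 -3.0 -5.0 -6.0 [0.4407 0.1328 0.0269]
```

```bash
python3 - <<'E'
s=open('rack.py').read()
s=s.replace(",box(268,316,140,160)","").split('# edges')[0]
s+='''
H=(P-m)@n
roi=np.zeros(z.shape,bool);roi[90:200,130:335]=1
# ledge inner edge: per column, last row near ledge with H>9mm, then pixel intersect
E=[]
for c in list(range(255,270))+list(range(196,204))+list(range(317,327)):
    r=[v0 for v0 in range(92,116) if H[v0,c]>12e-3]
    if r: E.append(P[max(r),c])
E=np.array(E)
l=np.polyfit(E[:,1],E[:,0],1);print('ledge inner top yaw',np.arctan(-l[0]),'std',(E[:,0]-np.polyval(l,E[:,1])).std())
yaw=float(np.arctan(-l[0]))
for yw in(yaw,np.arctan2(-n[1],-n[0])):
    a=np.radians(35);h=np.array([np.cos(yw),np.sin(yw),0]);cx=h*np.cos(a)+np.array([0,0,np.sin(a)]);cy=np.array([-np.sin(yw),np.cos(yw),0]);cz=np.cross(cx,cy)
    pl=(B@cz);print('yaw',yw,'plane off',pl.mean(),pl.std(),'ledge x',(E@cx).mean(),(E@cx).std(),'ledge h',(E@cz-pl.mean()).mean())
    M=np.c_[cx,cy,cz].T;O=np.array([(E@cx).mean(),0,pl.mean()])
    Q=P@M.T-O
    sel=roi&(z>0)
    q=Q[sel]
    for lo,hi in((.018,.042),(.085,.105)):
        k=q[(q[:,0]>lo)&(q[:,0]<hi)&(q[:,2]>(.025 if lo<.05 else .008))]
        hist,e=np.histogram(k[:,1],np.arange(-.02,.27,.004));print(lo,[(round(e[i]*1e3),hist[i]) for i in range(len(hist)) if hist[i]])
    # jar sides at lid: neighbours
'''
open('rack.py','w').write(s)
E
python3 rack.py
```

```text
752 0.0006783842537712309 n [-0.5526 -0.0912  0.8285] slope 34.058053938524694 yaw from n 0.1634938548913959
ledge inner top yaw 0.011684908227977533 std 0.05699440426957159
yaw 0.011684908227977533 plane off -0.23228318516191265 0.005821936434041467 ledge x 0.3718226535882724 0.014889652441476367 ledge h 0.05628283929387937
0.018 [(-20, np.int64(38)), (-16, np.int64(46)), (-12, np.int64(54)), (-8, np.int64(58)), (-4, np.int64(61)), (0, np.int64(61)), (4, np.int64(70)), (8, np.int64(66)), (12, np.int64(69)), (16, np.int64(80)), (20, np.int64(31)), (24, np.int64(22)), (28, np.int64(47)), (52, np.int64(24)), (56, np.int64(46)), (60, np.int64(50)), (64, np.int64(55)), (68, np.int64(54)), (72, np.int64(58)), (76, np.int64(59)), (80, np.int64(61)), (84, np.int64(65)), (88, np.int64(62)), (92, np.int64(60)), (96, np.int64(63)), (100, np.int64(59)), (104, np.int64(59)), (108, np.int64(55)), (112, np.int64(44)), (136, np.int64(10)), (140, np.int64(41)), (144, np.int64(37)), (148, np.int64(21)), (188, np.int64(10)), (192, np.int64(30)), (196, np.int64(35)), (200, np.int64(7))]
0.085 [(-16, np
[... 1190 characters left out ...]
np.int64(63)), (16, np.int64(63)), (20, np.int64(61)), (24, np.int64(62)), (28, np.int64(65)), (32, np.int64(63)), (36, np.int64(59)), (40, np.int64(47)), (44, np.int64(44)), (48, np.int64(13)), (72, np.int64(40)), (76, np.int64(46)), (80, np.int64(34)), (124, np.int64(53)), (128, np.int64(60)), (132, np.int64(35))]
0.085 [(-8, np.int64(1)), (-4, np.int64(24)), (0, np.int64(33)), (4, np.int64(36)), (8, np.int64(37)), (12, np.int64(39)), (16, np.int64(40)), (20, np.int64(41)), (24, np.int64(41)), (28, np.int64(41)), (32, np.int64(40)), (36, np.int64(43)), (40, np.int64(4)), (84, np.int64(9)), (88, np.int64(29)), (92, np.int64(27)), (108, np.int64(9)), (112, np.int64(26)), (116, np.int64(27))]
```

```bash
cat >> rack.py <<'E'
print('----')
q=Q[roi&(z>0)]
k=q[(q[:,2]>.018)&(q[:,2]<.026)&(q[:,0]<.0)]
for y0 in np.arange(-.12,.16,.02):
    t=k[(k[:,1]>y0)&(k[:,1]<y0+.02)]
    if len(t)>5: print(round(y0,2),len(t),np.percentile(t[:,0],[2,10,50,90,98]),np.median(t[:,2]))
up=q[(abs(q[:,2])<.003)]
for y0 in np.arange(-.12,.16,.02):
    t=up[(up[:,1]>y0)&(up[:,1]<y0+.02)]
    if len(t)>5: print('board x',round(y0,2),np.percentile(t[:,0],[1,99]))
print('O',O,'M',M)
E
python3 rack.py | sed -n '/----/,$p'
```

```text
----
-0.12 100 [-0.0158 -0.0144 -0.01   -0.0053 -0.0048] 0.02198979229924608
-0.1 106 [-0.0159 -0.0147 -0.0108 -0.0071 -0.0057] 0.02202075574518307
-0.08 99 [-0.0156 -0.0148 -0.011  -0.0074 -0.0069] 0.02198937655944469
-0.06 121 [-0.0156 -0.0144 -0.01   -0.0059 -0.0048] 0.02184742142465551
-0.04 138 [-0.0157 -0.0142 -0.0093 -0.005  -0.0041] 0.021756803082539314
-0.02 125 [-0.0151 -0.0143 -0.0096 -0.0056 -0.0045] 0.021847736736737566
0.0 100 [-0.0156 -0.015  -0.011  -0.0074 -0.0069] 0.021974368710656833
0.02 108 [-0.0154 -0.0142 -0.0103 -0.0062 -0.0048] 0.021717714544297134
0.04 132 [-0.015  -0.0143 -0.0095 -0.0051 -0.0043] 0.02154391592757078
0.06 134 [-0.0152 -0.0139 -0.0093 -0.0048 -0.0042] 0.02133989835541053
0.08 137 [-0.0151 -0.0139 -0.0094 -0.0047 -0.0038] 0.021396660008842328
0.1 132 [-0.0147 -0.0139 -0.009  -0.0048 -0.0038] 0.021439858533383288
0.12 135 [-0.0148 -0.0138 -0.0092 -0.0048 -0.004 ] 0.02122750901459175
0.14 74 [-0.0151 -0.0137 -0.0095 -0.0049 -0.0046] 0.021431626861931702
board x -0.12 [-0.0042  0.1144]
board x -0.1 [0.1099 0.1156]
board x -0.08 [0.109  0.1148]
board x -0.06 [-0.0038  0.115 ]
board x -0.04 [-0.0031  0.1141]
board x -0.02 [-0.0039  0.1155]
board x 0.0 [0.111  0.1149]
board x 0.02 [-0.0026  0.1159]
board x 0.04 [-0.0031  0.1142]
board x 0.06 [-0.0028  0.1152]
board x 0.08 [-0.0031  0.1147]
board x 0.1 [-0.0034  0.1152]
board x 0.12 [-0.0028  0.1145]
board x 0.14 [-0.003  0.114]
O [ 0.3841  0.     -0.2393] M [[ 0.8082  0.1333  0.5736]
 [-0.1628  0.9867  0.    ]
 [-0.5659 -0.0934  0.8192]]
```

```bash
cat >> rack.py <<'E'
print('====')
for a in((190,235),(152,250),(160,290),(232,250),(70,205),(85,180),(100,225),(30,95)): print(a,P[a[1],a[0]])
psi=np.arctan2(-.184,.632)
T=tool([.632,-.184,.064],psi,np.radians(30),.12);print(psi);plan(T,12)
E
python3 rack.py | sed -n '/====/,$p'
```

```text
====
(190, 235) [0.7306 0.0172 0.0375]
(152, 250) [0.3443 0.07   0.3209]
(160, 290) [0.35   0.0767 0.3368]
(232, 250) [0.8071 0.1051 0.0173]
(70, 205) [ 0.6181 -0.1662  0.0729]
(85, 180) [ 0.619  -0.1678  0.012 ]
(100, 225) [ 0.7373 -0.1687  0.0222]
(30, 95) [ 0.4539 -0.1915  0.016 ]
-0.2833079643754542
rows 12 shift mm [ -2.65 -21.82  23.78] turn [ 0.0225 -0.0498  0.0243] total turn [ 0.27  -0.598  0.291]
[[ 0.375  0.102  0.28 ]
 [ 0.406  0.059  0.242]
 [ 0.437  0.015  0.207]
 [ 0.469 -0.032  0.176]
 [ 0.501 -0.082  0.149]
 [ 0.533 -0.133  0.125]]
```

```bash
python3 - <<'E'
from h import *
psi=np.arctan2(-.184,.632)
plan(tool([.632,-.184,.064],psi,np.radians(30),.18),12)
E
```

```text
rows 12 shift mm [ -1.08 -21.    19.01] turn [ 0.0225 -0.0498  0.0243] total turn [ 0.27  -0.598  0.291]
[[ 0.372  0.102  0.283]
 [ 0.395  0.061  0.252]
 [ 0.418  0.018  0.223]
 [ 0.442 -0.026  0.197]
 [ 0.465 -0.073  0.174]
 [ 0.487 -0.12   0.154]]
```

```bash
python3 -m creep '[[[-1,-21,19],[0.022,-0.05,0.024]],[[-1,-21,19],[0.022,-0.05,0.024]],[[-1,-21,19],[0.022,-0.05,0.024]],[[-1,-21,19],[0.022,-0.05,0.024]],[[-1,-21,19],[0.022,-0.05,0.024]],[[-1,-21,19],[0.022,-0.05,0.024]],[[-1,-21,19],[0.022,-0.05,0.024]],[[-1,-21,19],[0.022,-0.05,0.024]],[[-1,-21,19],[0.022,-0.05,0.024]],[[-1,-21,19],[0.022,-0.05,0.024]],[[-1,-21,19],[0.022,-0.05,0.024]],[[-1,-21,19],[0.022,-0.05,0.024]]]' 70
python3 - <<'E'
from h import *
np.set_printoptions(precision=3,suppress=True)
print(pose(),bot.get_obs()['joint_pos'])
c=shot('wrist')
cv2.imwrite('pics/w2.png',c['image']);np.savez('w2.npz',z=c['z_map'],K=c['K'],W=c['W'])
for q,z in(('spice_jar_mid',.053),('spice_jar',0),('timer_mid',.03)):
    for k in vision.place_of(c,q)[:3]: print(q,round(k['score'],2),np.array(k['position']),dep(c,k['position']),atz(c,k['position'],z))
v,u=np.mgrid[0:384,0:512];z,K,W=c['z_map'],c['K'],c['W']
P=np.stack([(u-K[0,2])/K[0,0]*z,(v-K[1,2])/K[1,1]*z,z],-1)@W[:3,:3].T+W[:3,3]
p=P[(z>0)&(P[...,2]>.008)&(P[...,2]<.115)&(abs(P[...,0]-.63)<.05)&(abs(P[...,1]+.185)<.05)]
from scipy.optimize import least_squares
for lo,hi in((.01,.075),(.087,.104),(.104,.12)):
    t=p[(p[:,2]>lo)&(p[:,2]<hi)]
    r=least_squares(lambda c:np.hypot(t[:,0]-c[0],t[:,1]-c[1])-.0223,[.632,-.184],loss='soft_l1',f_scale=.002)
    print(lo,len(t),r.x,t.min(0),t.max(0))
E
```

```text
clock: 5.05
eef_pos: [0.5234, -0.15, 0.1645]
tool_rot: [0.121, 0.865, -0.066, 0.482]
ft_force: [0.1, 0.1, -0.1]
grip_width: 0.0701
grasp_force: 0.0
[[-0.505  0.274  0.818  0.523]
 [ 0.146  0.962 -0.232 -0.15 ]
 [-0.851  0.002 -0.526  0.164]
 [ 0.     0.     0.     1.   ]] [-0.282  0.073 -1.086 -0.605  0.005 -0.   ]
spice_jar_mid 0.6 [259.4 134. ] [ 0.612 -0.175  0.062] [ 0.633 -0.181  0.053]
spice_jar 0.59 [256.4  88.8] [ 0.611 -0.178  0.015] [ 0.635 -0.185  0.   ]
timer_mid 0.26 [278.6 154.2] [ 0.635 -0.162  0.076] [ 0.766 -0.19   0.03 ]
0.01 2707 [ 0.633 -0.183] [ 0.609 -0.205  0.01 ] [ 0.637 -0.16   0.075]
0.087 807 [ 0.633 -0.184] [ 0.609 -0.204  0.087] [ 0.636 -0.161  0.104]
0.104 425 [ 0.636 -0.184] [ 0.611 -0.204  0.104] [ 0.655 -0.162  0.107]
```

View pics/w2.png

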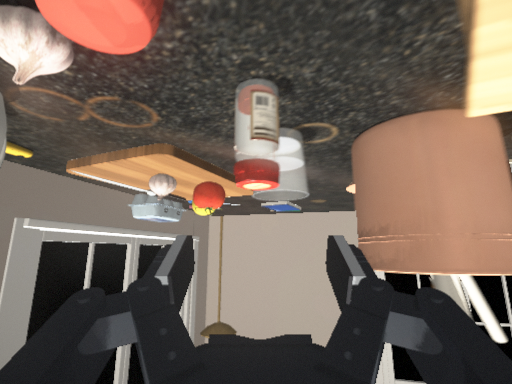

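```bash
python3 - <<'E'
from h import *
psi=np.arctan2(-.183,.633)
plan(tool([.633,-.183,.066],psi,np.radians(30),.075),6)
E
```

```text
rows 6 shift mm [ 3.96 -0.26 15.61] turn [ 0.0007 -0.0059  0.0001] total turn [ 0.004 -0.036  0.001]
[[ 0.532 -0.153  0.151]
 [ 0.543 -0.156  0.14 ]
 [ 0.554 -0.159  0.128]
 [ 0.565 -0.163  0.117]
 [ 0.575 -0.166  0.105]
 [ 0.586 -0.17   0.094]]
```

```bash
python3 -m creep '[[[4,-0.3,15.6],[0,-0.006,0]],[[4,-0.3,15.6],[0,-0.006,0]],[[4,-0.3,15.6],[0,-0.006,0]],[[4,-0.3,15.6],[0,-0.006,0]],[[4,-0.3,15.6],[0,-0.006,0]],[[4,-0.3,15.6],[0,-0.006,0]],[[0,0,0],[0,0,0]]]' 70
python3 - <<'E'
from h import *
print(bot.get_obs()['joint_pos'].round(3));psi=np.arctan2(-.183,.633)
plan(tool([.633,-.183,.066],psi,np.radians(30),0),8)
E
```

```text
clock: 6.12
eef_pos: [0.5873, -0.1695, 0.0958]
tool_rot: [0.12, 0.857, -0.069, 0.497]
ft_force: [0.1, 0.1, 0.3]
grip_width: 0.0699
grasp_force: 0.0
[-0.285  0.447 -1.025 -0.952  0.008 -0.003]
rows 8 shift mm [ 0.26 -0.06  9.39] turn [0.0006 0.0005 0.0001] total turn [0.005 0.004 0.001]
[[ 0.595 -0.172  0.091]
 [ 0.603 -0.174  0.086]
 [ 0.61  -0.176  0.081]
 [ 0.618 -0.179  0.076]
 [ 0.626 -0.181  0.071]
 [ 0.633 -0.183  0.066]
 [ 0.641 -0.185  0.061]
 [ 0.649 -0.188  0.057]]
```

```bash
python3 -m creep '[[[0,0,9.7],[0,0,0]],[[0,0,9.7],[0,0,0]],[[0.5,0,9.7],[0,0,0]],[[0.5,0,9.7],[0,0,0]],[[0.5,0,9.7],[0,0,0]],[[0.5,0,9.7],[0,0,0]],[[0,0,9.7],[0,0,0]],[[0,0,9.7],[0,0,0]],[[0,0,0],[0,0,0]]]' 70
python3 -m creep '[[[0,0,0],[0,0,0]],[[0,0,0],[0,0,0]],[[0,0,0],[0,0,0]],[[0,0,0],[0,0,0]],[[0,0,0],[0,0,0]],[[0,0,0],[0,0,0]]]' 30
```

```text
clock: 7.25
eef_pos: [0.6513, -0.1893, 0.0555]
tool_rot: [0.121, 0.856, -0.069, 0.497]
ft_force: [-0.2, -0.5, -0.6]
grip_width: 0.0698
grasp_force: 0.0
clock: 8.0
eef_pos: [0.6508, -0.189, 0.0559]
tool_rot: [0.121, 0.856, -0.069, 0.497]
ft_force: [-0.9, 0.3, 1.8]
grip_width: 0.0428
grasp_force: 60.8
```

```bash
cat >> h.py <<'E'
yw=.163;_a=np.radians(35);_h=np.array([np.cos(yw),np.sin(yw),0]);CX=_h*np.cos(_a)+np.array([0,0,np.sin(_a)]);CY=np.array([-np.sin(yw),np.cos(yw),0]);CZ=np.cross(CX,CY)
C=np.eye(4);C[:3,:3]=np.c_[CX,CY,CZ];C[:3,3]=C[:3,:3]@[.3805,.103,-.2393]
def goal(x,y,z,pitch=0.):   # tool pose putting jar foot at cradle x,y,z; pitch>0: foot dips
    TJ=np.load('tj.npy');J=np.eye(4);J[:3,:3]=R.from_rotvec([0,-pitch,0]).as_matrix();J[:3,3]=[x,y,z];return C@J@np.linalg.inv(TJ)
E
python3 - <<'E'
from h import *
np.set_printoptions(precision=3,suppress=True)
T=pose();z=np.array([0,0,1]);y=T[:3,1].copy();y[2]=0;y/=np.linalg.norm(y)
# jar frame: x foot->lid, y=tool y, centre on tool centre plane
J=np.eye(4);J[:3,:3]=np.c_[z,y,np.cross(z,y)]
f=np.array([.633,-.183,0]);f-=y*((f-T[:3,3])@y);J[:3,3]=f
np.save('tj.npy',np.linalg.inv(T)@J);print(np.load('tj.npy'));print('up in tool',T[:3,:3].T@z)
T1=T.copy();T1[2,3]+=.17
G=goal(.002,0,.031+.09);print(G,goal(.002,0,.031)[:3,3]);plan(G,24,T1)
E
```

```text
[[-0.869  0.001  0.496  0.058]
 [ 0.001  1.     0.    -0.   ]
 [-0.496  0.001 -0.869  0.011]
 [ 0.     0.     0.     1.   ]]
up in tool [-0.869  0.001 -0.496]
[[-0.983 -0.161  0.091  0.415]
 [-0.16   0.987  0.016  0.173]
 [-0.092  0.001 -0.996  0.139]
 [ 0.     0.     0.     1.   ]] [0.466 0.181 0.065]
rows 24 shift mm [11.2  14.72 -3.65] turn [-0.01   0.039 -0.016] total turn [-0.247  0.944 -0.385]
[[ 0.646 -0.172  0.218]
 [ 0.623 -0.107  0.189]
 [ 0.592 -0.043  0.165]
 [ 0.552  0.019  0.147]
 [ 0.506  0.078  0.137]
 [ 0.455  0.133  0.135]]
```

```bash
python3 -m creep '[[[-14,0,-8],[0,0,0]],[[-14,0,-8],[0,0,0]],[[-14,0,-8],[0,0,0]],[[-14,0,-8],[0,0,0]],[[-14,0,-8],[0,0,0]],[[-14,0,-8],[0,0,0]],[[-14,0,-8],[0,0,0]],[[-14,0,-8],[0,0,0]],[[-14,0,-8],[0,0,0]],[[-14,0,-8],[0,0,0]],[[-14,0,-8],[0,0,0]],[[-14,0,-8],[0,0,0]]]' 30
python3 - <<'E'
from h import *
print(bot.get_obs()['joint_pos'].round(3),bot.get_obs()['grip_width'])
G=goal(.002,0,.031+.06);G[2,3]+=.14;plan(G,20)
E
```

```text
clock: 9.5
eef_pos: [0.6497, -0.1894, 0.2483]
tool_rot: [0.121, 0.857, -0.069, 0.496]
ft_force: [0.8, 0.5, -1.3]
grip_width: 0.0427
grasp_force: 61.3
[-0.286  0.108 -0.714 -0.3    0.006 -0.002] 0.04267882810377524
rows 20 shift mm [ 9.97 17.52 -7.91] turn [-0.0124  0.0471 -0.0193] total turn [-0.248  0.941 -0.386]
[[ 0.643 -0.169  0.244]
 [ 0.611 -0.09   0.229]
 [ 0.57  -0.014  0.222]
 [ 0.523  0.059  0.225]
 [ 0.472  0.127  0.238]]
```

```bash
python3 -m creep '[[[10,17.5,-8],[-0.012,0.047,-0.019]],[[10,17.5,-8],[-0.012,0.047,-0.019]],[[10,17.5,-8],[-0.012,0.047,-0.019]],[[10,17.5,-8],[-0.012,0.047,-0.019]],[[10,17.5,-8],[-0.012,0.047,-0.019]],[[10,17.5,-8],[-0.012,0.047,-0.019]],[[10,17.5,-8],[-0.012,0.047,-0.019]],[[10,17.5,-8],[-0.012,0.047,-0.019]],[[10,17.5,-8],[-0.012,0.047,-0.019]],[[10,17.5,-8],[-0.012,0.047,-0.019]]]' 30
python3 -m creep '[[[10,17.5,-8],[-0.012,0.047,-0.019]],[[10,17.5,-8],[-0.012,0.047,-0.019]],[[10,17.5,-8],[-0.012,0.047,-0.019]],[[10,17.5,-8],[-0.012,0.047,-0.019]],[[10,17.5,-8],[-0.012,0.047,-0.019]],[[10,17.5,-8],[-0.012,0.047,-0.019]],[[10,17.5,-8],[-0.012,0.047,-0.019]],[[10,17.5,-8],[-0.012,0.047,-0.019]],[[10,17.5,-8],[-0.012,0.047,-0.019]],[[10,17.5,-8],[-0.012,0.047,-0.019]],[[0,0,0],[0,0,0]]]' 30
python3 - <<'E'
from h import *
np.set_printoptions(precision=3,suppress=True)
print(bot.get_obs()['joint_pos'].round(3),bot.get_obs()['grip_width'])
c=shot('wrist');T=pose()
cv2.imwrite('pics/w3.png',c['image'])
print('model jar foot in cradle',(np.linalg.inv(C)@T@np.load('tj.npy'))[:3])
plan(goal(.003,0,.031+.045),12)
E
```

```text
clock: 10.75
eef_pos: [0.5583, 0.005, 0.222]
tool_rot: [0.022, 0.959, -0.035, 0.28]
ft_force: [1.2, 0.7, -1.0]
grip_width: 0.0427
grasp_force: 61.2
clock: 12.12
eef_pos: [0.4332, 0.1768, 0.2553]
tool_rot: [-0.077, 0.996, 0.002, 0.048]
ft_force: [1.2, -0.2, -0.2]
grip_width: 0.0428
grasp_force: 61.2
[ 0.405  0.093 -0.116  1.269 -0.028  0.249] 0.04284529048622241
model jar foot in cradle [[ 1.     0.004 -0.004  0.083]
 [-0.004  1.     0.009  0.001]
 [ 0.004 -0.009  1.     0.205]]
rows 12 shift mm [ 0.5  -0.02 12.68] turn [-0.001  0.    -0.001] total turn [-0.006  0.004 -0.007]
[[0.434 0.176 0.242]
 [0.435 0.176 0.217]
 [0.437 0.176 0.192]
 [0.438 0.177 0.166]
 [0.439 0.177 0.141]
 [0.441 0.177 0.116]]
```

View pics/w3.png

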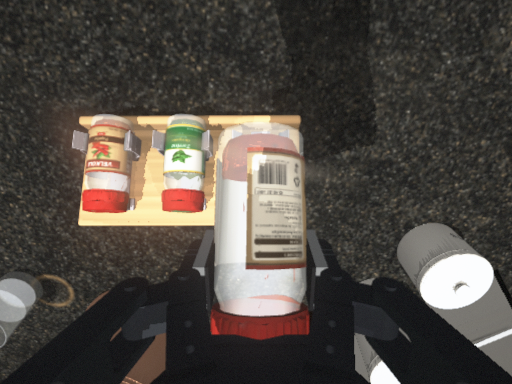

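```bash
python3 -m creep '[[[0.5,0,11.8],[-0.001,0,-0.001]],[[0.5,0,11.8],[-0.001,0,-0.001]],[[0.5,0,11.8],[-0.001,0,-0.001]],[[0.5,0,11.8],[-0.001,0,-0.001]],[[0.5,0,11.8],[-0.001,0,-0.001]],[[0.5,0,11.8],[-0.001,0,-0.001]],[[0.5,0,11.8],[-0.001,0,-0.001]],[[0.5,0,11.8],[0,0,0]],[[0.5,0,11.8],[0,0,0]],[[0.5,0,11.8],[0,0,0]],[[0.5,0,11.8],[0,0,0]],[[0.5,0,11.8],[0,0,0]]]' 30
python3 - <<'E'
from h import *
np.set_printoptions(precision=3,suppress=True)
print(bot.get_obs()['joint_pos'].round(3))
c=shot('scene');cv2.imwrite('pics/s4.png',cv2.resize(c['image'][120:250,100:300],None,fx=4,fy=4)[:,:])
T=pose()
print('model jar foot in cradle',(np.linalg.inv(C)@T@np.load('tj.npy'))[:3])
c=shot('wrist');z,K,W=c['z_map'],c['K'],c['W'];v,u=np.mgrid[0:384,0:512]
P=np.stack([(u-K[0,2])/K[0,0]*z,(v-K[1,2])/K[1,1]*z,z],-1)@W[:3,:3].T+W[:3,3]
Q=(P-C[:3,3])@C[:3,:3]
s=(z>0)&(abs(Q[...,1])<.026)&(Q[...,0]>-.005)&(Q[...,0]<.12)&(Q[...,2]>.07)
for a in np.arange(-.005,.06,.01):
    t=Q[s&(Q[...,0]>a)&(Q[...,0]<=a+.01)]
    if len(t)>20: print(round(a,3),len(t),'y',np.percentile(t[:,1],[1,50,99]),'top',np.percentile(t[:,2],97))
print('foot x',np.percentile(Q[s][:,0],[.5,2]))
g=np.array([goal(.003,0,h)[:3,3] for h in(.076,.051,.031)]);print(g)
plan(goal(.003,0,.054),6)
E
```

```text
clock: 13.68
eef_pos: [0.4406, 0.1777, 0.1132]
tool_rot: [-0.08, 0.996, 0.005, 0.048]
ft_force: [0.5, -0.2, -1.3]
grip_width: 0.0433
grasp_force: 61.2
[ 0.396  0.213 -0.363  0.9   -0.019  0.234]
model jar foot in cradle [[ 1.     0.001 -0.001  0.006]
 [-0.001  1.    -0.001  0.001]
 [ 0.001  0.001  1.     0.084]]
0.005 1112 y [-0.019  0.001  0.022] top 0.10590584898334408
0.015 1773 y [-0.02   0.001  0.022] top 0.10629167039607147
0.025 1894 y [-0.021  0.001  0.022] top 0.1066481550378654
0.035 1981 y [-0.021  0.001  0.022] top 0.10671543429002024
0.045 2086 y [-0.021  0.001  0.022] top 0.1067685052525653
0.055 2420 y [-0.025  0.     0.025] top 0.1068876021815515
foot x [0.009 0.012]
[[0.441 0.177 0.103]
 [0.456 0.179 0.082]
 [0.467 0.181 0.066]]
rows 6 shift mm [-2.   -0.09  4.78] turn [ 0.  0. -0.] total turn [ 0.001  0.001 -0.001]
[[0.442 0.177 0.108]
 [0.444 0.178 0.103]
 [0.447 0.178 0.099]
 [0.449 0.178 0.094]
 [0.452 0.179 0.089]
 [0.454 0.179 0.085]]
```

View pics/s4.png

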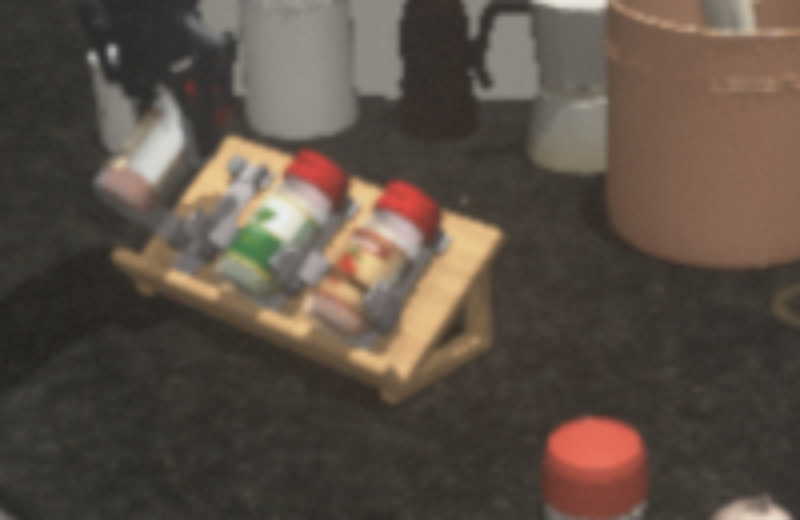

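```bash
python3 -m creep '[[[-1.5,-0.1,3.75],[0,0,0]],[[-1.5,-0.1,3.75],[0,0,0]],[[-1.5,-0.1,3.75],[0,0,0]],[[-1.5,-0.1,3.75],[0,0,0]],[[-1.5,-0.1,3.75],[0,0,0]],[[-1.5,-0.1,3.75],[0,0,0]],[[-1.5,-0.1,3.75],[0,0,0]],[[0,0,0],[0,0,0]]]' 30
cat > st.py <<'E'
from h import *
np.set_printoptions(precision=4,suppress=True)
T=pose();o=bot.get_obs();F=C[:3,:3].T@o['ft_force']
M=np.linalg.inv(C)@T@np.load('tj.npy');print('model foot',M[:3,3],'axis',M[:3,0],'F cradle',F,'tq',o['ft_torque'],'w',o['grip_width'],o['clock'])
E
python3 st.py
```

```text
clock: 14.78
eef_pos: [0.4533, 0.179, 0.0885]
tool_rot: [-0.08, 0.996, 0.005, 0.047]
ft_force: [-0.4, -0.8, -1.0]
grip_width: 0.043
grasp_force: 61.2
model foot [0.0044 0.0001 0.0571] axis [ 1.     -0.0017  0.003 ] F cradle [-1.0314 -0.742  -0.5532] tq [ 0.0227  0.142  -0.0134] w 0.0429804824141777 14.775
```

```bash
python3 -m creep '[[[1.3,0,0.75],[0,0,0]],[[1.3,0,0.75],[0,0,0]],[[-1,0,1.75],[0,0,0]],[[-1,0,1.75],[0,0,0]],[[-1,0,1.75],[0,0,0]],[[-1,0,1.75],[0,0,0]],[[-1,0,1.75],[0,0,0]],[[-1,0,1.75],[0,0,0]],[[0,0,0],[0,0,0]]]' 30
python3 st.py
```

```text
clock: 15.9
eef_pos: [0.4566, 0.1801, 0.0779]
tool_rot: [-0.081, 0.996, 0.006, 0.047]
ft_force: [-6.5, 0.9, 10.7]
grip_width: 0.043
grasp_force: 61.8
model foot [0.0012 0.0007 0.0466] axis [ 1.     -0.0019  0.0017] F cradle [ 1.0411  1.9558 12.3448] tq [ 0.1201  1.6547 -0.0353] w 0.0430149836652496 15.9
```

Clips are loaded (12 N); push on.

```bash
python3 -m creep '[[[-1,-0.1,1.75],[0,0,0]],[[-1,-0.1,1.75],[0,0,0]],[[-1,-0.1,1.75],[0,0,0]],[[-1,-0.1,1.75],[0,0,0]],[[0,0,0],[0,0,0]]]' 30
python3 st.py
```

```text
clock: 16.52
eef_pos: [0.461, 0.1808, 0.0713]
tool_rot: [-0.081, 0.996, 0.006, 0.047]
ft_force: [-6.6, 2.2, 10.5]
grip_width: 0.0429
grasp_force: 61.4
model foot [0.0012 0.0006 0.0386] axis [ 1.     -0.0021  0.0014] F cradle [ 0.9808  3.2479 12.1039] tq [ 0.2739  1.7094 -0.051 ] w 0.042855853244740415 16.525
```

```bash
python3 -m creep '[[[-1,-0.2,1.75],[0,0,0]],[[-1,-0.2,1.75],[0,0,0]],[[-1,-0.1,1.75],[0,0,0]],[[-0.7,0,1.2],[0,0,0]],[[0,0,0],[0,0,0]]]' 30
python3 st.py
python3 - <<'E'
from h import *
np.set_printoptions(precision=4,suppress=True)
c=shot('wrist');cv2.imwrite('pics/w5.png',c['image']);z,K,W=c['z_map'],c['K'],c['W'];v,u=np.mgrid[0:384,0:512]
P=np.stack([(u-K[0,2])/K[0,0]*z,(v-K[1,2])/K[1,1]*z,z],-1)@W[:3,:3].T+W[:3,3]
Q=(P-C[:3,3])@C[:3,:3]
s=(z>0)&(abs(Q[...,1])<.026)&(Q[...,0]>-.008)&(Q[...,0]<.12)&(Q[...,2]>.03)
for a in np.arange(-.005,.06,.01):
    t=Q[s&(Q[...,0]>a)&(Q[...,0]<=a+.01)&(abs(Q[...,1])<.008)]
    if len(t)>20: print(round(a,3),len(t),'y',np.percentile(t[:,1],[1,50,99]),'top',np.percentile(t[:,2],[50,97]))
E
```

```text
clock: 17.15
eef_pos: [0.4628, 0.1817, 0.0672]
tool_rot: [-0.081, 0.996, 0.008, 0.045]
ft_force: [-21.9, 1.8, 32.6]
grip_width: 0.0425
grasp_force: 63.9
model foot [0.0004 0.0012 0.0343] axis [ 1.     -0.0026 -0.0016] F cradle [ 1.2744  5.2918 38.9575] tq [0.5335 3.6656 0.0553] w 0.04253104451119647 17.15
-0.005 67 y [-0.0076 -0.0006  0.0076] top [0.0621 0.0635]
0.005 863 y [-0.008   0.0002  0.0079] top [0.0627 0.0643]
0.015 856 y [-0.008  -0.0002  0.0078] top [0.062  0.0635]
0.025 905 y [-0.0079  0.0002  0.0078] top [0.0611 0.0627]
0.035 912 y [-0.0079 -0.0002  0.0077] top [0.06   0.0616]
0.045 942 y [-0.0078  0.0002  0.0077] top [0.059  0.0606]
0.055 970 y [-0.0078  0.0001  0.0079] top [0.0578 0.0595]
```

View pics/w5.png

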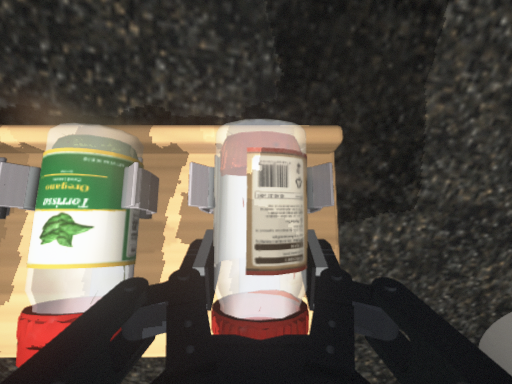

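```bash
python3 -m creep '[[[-0.7,-0.2,1.2],[0,-0.03,0]],[[-0.7,-0.2,1.2],[0,-0.03,0]],[[-0.5,-0.1,0.9],[0,-0.03,0]],[[0,0,0],[0,0,0]]]' 30
python3 st.py
```

```text
clock: 17.7
eef_pos: [0.4661, 0.1822, 0.0662]
tool_rot: [-0.081, 0.992, 0.012, 0.092]
ft_force: [-29.3, -1.2, 47.9]
grip_width: 0.0427
grasp_force: 65.2
model foot [0.001  0.0011 0.0263] axis [ 0.9957 -0.0028  0.0929] F cradle [ 3.6661  3.5668 55.9065] tq [0.1646 4.3035 0.1692] w 0.04271846509753331 17.7
```

```bash
cat > jt.py <<'E'
from h import *
np.set_printoptions(precision=4,suppress=True)
c=shot('wrist');z,K,W=c['z_map'],c['K'],c['W'];v,u=np.mgrid[0:384,0:512]
P=np.stack([(u-K[0,2])/K[0,0]*z,(v-K[1,2])/K[1,1]*z,z],-1)@W[:3,:3].T+W[:3,3]
Q=(P-C[:3,3])@C[:3,:3]
s=(z>0)&(abs(Q[...,1])<.005)&(Q[...,0]>-.008)&(Q[...,0]<.06)&(Q[...,2]>.04)
t=Q[s];m=(t[:,0]>.006)
p=np.polyfit(t[m,0],t[m,2],1);r=t[m,2]-np.polyval(p,t[m,0]);k=abs(r)<.003;p=np.polyfit(t[m][k,0],t[m][k,2],1)
print('slope',p[0],'axis z at foot',p[1]-.0222,'at 53',np.polyval(p,.053)-.0222,'foot edge x',np.percentile(t[t[:,2]>.045][:,0],1))
s=(z>0)&(Q[...,0]>.01)&(Q[...,0]<.018)&(abs(Q[...,1])<.04)&(Q[...,2]>.03);print('y range',np.percentile(Q[s][:,1],[1,99]))
E
python3 jt.py;python3 st.py
```

```text
slope -0.09396339207060596 axis z at foot 0.041582878903144355 at 53 0.03660281912340224 foot edge x 0.004310838193010426
y range [-0.0192  0.0225]
model foot [0.001  0.0011 0.0263] axis [ 0.9957 -0.0028  0.0925] F cradle [ 3.6525  3.273  57.7165] tq [0.1789 4.3771 0.1927] w 0.043136576016006394 17.75
```

```bash
python3 -m creep '[[[-0.5,-0.2,1.3],[0,-0.05,0]],[[-0.5,-0.2,1.3],[0,-0.05,0]],[[-0.5,-0.1,1.3],[0,-0.05,0]],[[0,0,0],[0,0,0]]]' 30
python3 st.py;python3 jt.py
```

```text
clock: 18.25
eef_pos: [0.4729, 0.1831, 0.0635]
tool_rot: [-0.08, 0.982, 0.018, 0.171]
ft_force: [-22.3, -0.1, 41.1]
grip_width: 0.0426
grasp_force: 64.3
model foot [0.0037 0.001  0.0109] axis [ 0.9683 -0.0035  0.2497] F cradle [ 5.5624  3.5092 46.3139] tq [0.3432 2.0195 0.3595] w 0.042587842100096654 18.25
slope 0.017649035521484117 axis z at foot 0.030474099375825677 at 53 0.03140949825846434 foot edge x 0.001596168905433578
y range [-0.0202  0.0221]
```

```bash
python3 -m creep '[[[0.3,0,-1],[0,0,0]],[[0.3,0,-1],[0,0,0]],[[0,0,0],[0,0,0]]]' 30
python3 st.py
python3 -m creep '[[[0,0,0],[0,0,0]],[[0,0,0],[0,0,0]],[[0,0,0],[0,0,0]]]' 58
python3 st.py;python3 jt.py
```

```text
clock: 18.68
eef_pos: [0.4728, 0.183, 0.0637]
tool_rot: [-0.08, 0.982, 0.018, 0.17]
ft_force: [-10.6, 3.6, 22.1]
grip_width: 0.0431
grasp_force: 62.6
model foot [0.0037 0.001  0.0112] axis [ 0.9686 -0.004   0.2485] F cradle [ 4.555   5.271  23.8083] tq [0.7745 1.0275 0.3946] w 0.04309356660148676 18.675
clock: 19.05
eef_pos: [0.4702, 0.1796, 0.0593]
tool_rot: [-0.079, 0.983, 0.015, 0.166]
ft_force: [-0.2, 0.4, -1.6]
grip_width: 0.0579
grasp_force: 0.0
model foot [-0.0013 -0.002   0.0098] axis [ 0.9707 -0.0018  0.2405] F cradle [-1.0688  0.4569 -1.2218] tq [-0.0625  0.308   0.0386] w 0.057901176765497685 19.05
slope 0.011908316660861942 axis z at foot 0.03115648401866741 at 53 0.03178762480169309 foot edge x 0.0016313155043359512
y range [-0.0201  0.022 ]
```

```bash
python3 -m creep '[[[0,0,-4],[0,0,0]],[[0,0,-6],[0,0,0]],[[0,0,-10],[0,0,0]],[[0,0,-12],[0,0,0]],[[0,0,-14],[0,0,0]],[[0,0,-14],[0,0,0]],[[0,0,-14],[0,0,0]],[[0,0,-14],[0,0,0]],[[0,0,-14],[0,0,0]],[[0,0,-14],[0,0,0]],[[0,0,0],[0,0,0]],[[0,0,0],[0,0,0]]]' 58
cat >> jt.py <<'E'
t=Q[(z>0)&(abs(Q[...,1])<.005)&(Q[...,0]>-.008)&(Q[...,0]<.125)&(Q[...,2]>.045)]
for a in np.arange(0,.11,.015):
    k=t[(t[:,0]>a)&(t[:,0]<a+.015)]
    if len(k): print(round(a,3),np.median(k[:,2])-.0222)
print('x ext',np.percentile(t[:,0],[1,99]))
for a in(.01,.06,.09):
    k=Q[(z>0)&(abs(Q[...,0]-a)<.006)&(abs(Q[...,1])<.03)&(Q[...,2]>.036)];print(a,'y',np.percentile(k[:,1],[1,99]))
cv2.imwrite('pics/w6.png',c['image'])
E
python3 jt.py
```

```text
clock: 20.6
eef_pos: [0.4326, 0.1735, 0.1694]
tool_rot: [-0.079, 0.983, 0.015, 0.167]
ft_force: [-0.3, -0.9, 0.4]
grip_width: 0.0582
grasp_force: 0.0
slope 0.008723186560836772 axis z at foot 0.031314517956581064 at 53 0.031776846844305415 foot edge x 0.0010562185306675926
y range [-0.0208  0.0224]
0.0 0.031081527906658916
0.015 0.03172031677171318
0.03 0.031757054349249886
0.045 0.0316863313795043
0.06 0.031132086857644233
0.075 0.03007465521498757
0.09 0.17709705288640967
0.105 0.029615140045402475
x ext [0.003  0.1041]
0.01 y [-0.0197  0.0223]
0.06 y [-0.021   0.0224]
0.09 y [-0.0297  0.0298]
```

View pics/w6.png

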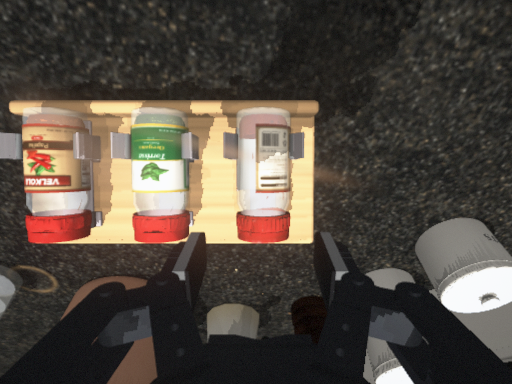

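The jar lies at (264,170), parallel to its neighbours. Its foot is at the ledge and both clips are closed over it.

```bash
python3 -c "
from workcell import workorder;print(workorder.job_done())"
```

```text
the job is handed in; nothing more can be done
None
```

The loose jar is snapped home in the empty cradle, foot about 1–3 mm from the ledge and lid up the slope; the gripper is clear, and the job was handed in after about 21 s of the 67 s allowed, with no verdict returned.

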